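Proof-load a blown glass drop on the pull tester

ROBOT

A 6-joint arm with a two-finger parallel gripper is mounted at the origin on the work surface. World frame = base frame: x ahead of the robot, y to its left, z up, the work surface at z = 0. Lengths are in mm, angles in rad, forces in N, time in s.
With the tool pointing down it reaches from about 350 to 875 mm from the base axis. Payload 4.2 kg.
Tool frame: the origin (TCP) lies at the very end of the fingers, on their centre line; the grasp point (between the pads) lies 19 mm behind it; z points along the fingers, y is the line along which they close (so a half turn about z gives the same grasp; the last joint's range is limited). The gripper opens to 85 mm and grips with 20 to 120 N. Pads are 22 mm wide; open, the fingers measure 114 mm over their backs; the gripper's body (76 mm by 85 mm) begins 54 mm behind the grasp point. The pads swing forward as they close: fully open they stand 13 mm farther back than shut.
Start: joints at [1.455, 0.385, 0.008, 0, -1.194, -0.259], TCP at [228.771, 581.604, 191.912] pointing down, gripper open.
Joint ranges: [-3.14, 3.14], [-1.21, 2.06], [-1.07, 1.41], [-3.16, 2.05], [-2.99, -0.16], [-3.1, 3.1]. Speed limits (rad/s): [2.79, 2.79, 3.14, 3.14, 3.14, 3.14].

INTERFACE

Orientations are given as a unit quaternion [x, y, z, w].
In Python, from bench import read_state, get_image, get_calibration, job_done gives the robot as it stands.
- The arm moves only by the shell command python3 -m creep 'ROWS'. ROWS is a JSON object of lists of equal length, an entry for each row: "translation": the shift along the world's x, y, z in cm, a list of three; "delta_rot": the turn, a rotation vector about the world's x, y, z in degrees, a list of three; "hand": the finger opening in cm, from 0 to 8.54. A call has 1 to 8 rows; each row is the pose to reach, as a shift and turn from the pose commanded when the call began; what a row does not reach only later rows make up. A row lasts 1/8 s, in which the tool goes at most 62.5 mm and 10.7 degrees, less where a joint would pass 70% of its speed; a pose out of reach is approached as far as the arm can. A call with a gripper value outside its range is refused whole. The fingers move at their own pace and stop on an object; the grip force is fixed at half the most. Time passes only in rows, so rows that repeat a pose let the fingers close. It gives the time, the measured TCP pose, the force, the opening and the grip force at its end, in the units of the state.
- read_state(): the state, without advancing time (a new reading comes with each control period).
- get_image(name): name is "scene" or "top" or "wrist"; returns (picture, depth): 480x640x3 uint8, red, green, blue; 480x640 float32, mm along the optical axis (not along the pixel's ray), 0 where there is no reading.
- get_calibration(name): a dict with "intrinsics" (3x3 intrinsics, pixels), "dist" ([k1, k2, p1, p2, k3] as OpenCV has them; the pictures are not rectified), "xyz" and "attitude" of the camera in the world. Camera axes: x right, y down, z forward; pixel columns grow to the right and rows downward; lengths in mm; the calibration is good to about 2 mm. A picture is of the moment at which its call begins: read the wrist's pose just before it. get_calibration takes no time and is no camera call; for the wrist camera it gives the pose at the moment of the call.
- job_done(): hands the job in; it is judged then, once.
The state is a dict: "clock": time; "joints": joint angles; "joint_vel": joint speeds; "joint_efforts": joint torques, N m; "position": TCP position; "ee_rot": TCP orientation; "contact_force": force on the tool from outside, world axes, zero at the start; "wrist_torque": the same for the moment, N m; "gripper_width": finger opening in mm; "grasp_force": force on a finger pad.
Only numpy, scipy, OpenCV 4.12 (cv2) and the standard library are available. Lean on these libraries where they do the work, as an engineer would, in place of code of your own. Each camera call takes 0.05 s, during which the arm holds its last target. There are 200 camera calls.

TASK

Proof-load the glass drop that lies hooked up in the pull tester: first shut the yellow-handled clamp lever all the way down so that its fork holds the drop behind its neck, then draw the gauge back by its black knob until the pointer stands level with the red set mark, and keep it there for about a second without pulling clearly past the mark. Then slowly ease the gauge back, never letting it snap, until the pointer is at zero again; leave the drop clamped in its cradle and the things around the tester where they are.

Things in the scene. Friction and masses are not known exactly. Their poses are not given: they have to be found in the camera images.
- tester: Pull tester fixed to the bench; plate 445 x 110 mm, top 12 mm up. Frame T: origin at bench height on the centre line, x = pulling direction (clamp end to knob end), z up; plate from x -200 to 245 mm. Grey cradle block x -178 to -128, top 40 mm; black rubber rest under the eye, top 31 mm; lever at x -120; gauge carriage on two rails. All under 64 mm high but the knob (85 mm) and the opened lever.
- lever_hinge (a point): The clamp lever's hinge axis, fixed on the tester at T (-120, -28, 34) mm; the axis runs along T x.
- clamp_lever (a joint): Clamp lever angle, rad: 0 = fully shut (a stop; lever level, across the drop's neck, handle pointing to T +y), grows as it swings up and over toward T -y, end stop 1.8. A stiff hinge (about 0.1 N m): it stays where it is left.
- lever_grip (a point): Middle of the lever's yellow handle: a round bar 15 mm thick, 44 mm long, lying along the lever, 92 mm out from the hinge and offset 14.5 mm toward the side that is on top when shut. At angle a it is at T (-120, -28 + 92 cos a - 14.5 sin a, 34 + 92 sin a + 14.5 cos a) mm. Can be pushed over and down with closed fingertips.
- drop: Amber glass drop, loose, 45 g: level eye (25 mm outer, 13 mm inner, 6 mm thick), neck 7 mm thick, 32 mm long, body 26 mm thick, 39 mm long with a flat shoulder. Origin at the eye's centre, x from body to eye (along T x). It lies in the cradle, hook already through the eye. Pulled with the clamp open it slides out; with the clamp shut the fork stops it after 2 to 4 mm.
- gauge_slide (a joint): Travel of the gauge carriage on its rails, m: 0 = stop nearest the clamp, grows toward T +x, end stop 0.080. Starts between 0 and 0.005. About 1 N of friction, no spring of its own. From 0 it moves freely for 5 to 9 mm until the hook has taken up the slack; after that the gauge's spring pulls it back toward the clamp.
- gauge_knob (a point): Point to grip on the pulling knob: on its axis, 68 mm above the bench. Black upright cylinder, 24 mm diameter, z 45 to 85 mm, standing on the carriage at T (135 mm + gauge_slide, 0). The gauge's blue box (130 x 40 mm, top 58 mm) ends 38 mm from the knob's surface on the T -x side; the other sides are free.
- gauge_hook (a joint): Gauge reading as length, m: how far the hook and its pointer are drawn out of the gauge, 0 at rest (zero line), up to 0.072. Spring of 200 N/m, so 5 mm per newton; one scale line per 5 mm, a longer one every 25 mm.
- set_mark (a joint): Where the red set mark stands on the scale, m, with the same zero and direction as gauge_hook: the pointer is level with the mark when the two values are equal. Between 0.030 and 0.056 (6 to 11 N); screwed tight.
- pointer (a point): Black pointer, a bar across the slot of the white scale on top of the gauge, 64 mm above the bench; on the gauge's centre line. At reading zero it is at T x = 40 mm + gauge_slide; it moves toward T -x over the scale as the load grows.
- mark (a point): Tip line of the red set mark, a red clip on the T -y edge of the scale, projected onto the gauge's centre line, 64 mm above the bench; it rides with the carriage.
- paddle: Bystander: brass paddle, loose, blade 75 x 60 x 10 mm with a 130 mm wooden-handled shank, up to 22 mm high; origin at the middle of the blade's shank end, on the bench.
- drop_tray: Bystander: wooden tray of finished drops, loose, 100 x 130 x 30 mm; origin under its centre.
- jar: Bystander: glass jar with a steel lid, loose, 54 mm in diameter, 75 mm high; origin under its centre.
Not all that is in view belongs to the job. Of the things like the drop, leave any that is blue or pink; of the rest the smaller one is meant.

How it is judged:
By the outcome, as a careful person would: the job done as asked, in the order asked, and still so for the second after the job is handed in, with the robot touching nothing.
It also fails if it takes over 58 s, if anything falls off the work surface, if the arm or the gripper's body presses on something with over 40 N, if the wrist force passes 120 N, or if a joint passes its speed limit or range.

## Working session

There is one attempt and no reset: what is moved stays moved. The work goes in short steps, Python scripts to look and compute and a shell command to move; the robot and the scene stay as the last step left them, time stands still between calls to the robot, and variables do not carry over. Pictures are saved under pics/ and viewed, at most 13 in all, crops included, and the job is handed in when it is done.

```bash
mkdir -p pics; ls; cat > h.py <<'E'
import numpy as np, cv2
from scipy.spatial.transform import Rotation as R
from bench import read_state, get_image, get_calibration
def grab(n,tag):
    c=get_calibration(n); im,d=get_image(n)
    np.savez(f'{tag}.npz',im=im,d=d,K=c['intrinsics'],dist=c['dist'],xyz=c['xyz'],att=c['attitude'])
    cv2.imwrite(f'pics/{tag}.png',im[:,:,::-1]); return c,im,d
def load(tag):
    z=np.load(f'{tag}.npz'); return dict(intrinsics=z['K'],dist=z['dist'],xyz=z['xyz'],attitude=z['att']),z['im'],z['d']
def rot(c):
    a=np.array(c['attitude'],float)
    return a if a.shape==(3,3) else R.from_quat(a).as_matrix()
def ray(c,uv):
    p=cv2.undistortPoints(np.array(uv,float).reshape(-1,1,2),np.array(c['intrinsics'],float),np.array(c['dist'],float)).reshape(-1,2)
    return np.c_[p,np.ones(len(p))]@rot(c).T
def plane(c,uv,z):
    r=ray(c,uv); o=np.array(c['xyz'],float); return o+r*((z-o[2])/r[:,2])[:,None]
def deep(c,uv,d): # depth along axis
    return np.array(c['xyz'])+ray(c,uv)*np.array(d).reshape(-1,1)
def proj(c,P):
    Rm=rot(c).T; return cv2.projectPoints(np.array(P,float).reshape(-1,1,3),cv2.Rodrigues(Rm)[0],-Rm@np.array(c['xyz'],float),np.array(c['intrinsics'],float),np.array(c['dist'],float))[0].reshape(-1,2)
E
python3 - <<'E'
from h import *
s=read_state();print(s)
for n in('scene','top'):
    c,im,d=grab(n,n+'0');print(n,c)
E
```

```text
pics
{'clock': 0.0, 'joints': array([ 1.45465351e+00,  3.85580569e-01,  6.57991888e-03, -5.37206992e-04,
       -1.19397083e+00, -2.58621621e-01]), 'joint_vel': array([ 0.0006555 ,  0.00030631,  0.00150159,  0.00051928, -0.00088074,
        0.00078559]), 'joint_efforts': array([ 6.38580082e-05, -3.92292273e+01,  1.88401276e+01,  4.18616831e+00,
       -4.60582698e-03, -5.84176803e-06]), 'position': array([228.49772453, 580.99460365, 190.78354252]), 'ee_rot': array([ 9.82476182e-01, -1.86384835e-01, -1.71604095e-04,  1.10258552e-03]), 'contact_force': array([ 0.27175125, -0.35387845, -0.40729662]), 'wrist_torque': array([ 0.01865844, -0.0396022 , -0.04556012]), 'grasp_force': 0.0, 'gripper_width': 85.65913550238136}
scene {'intrinsics': array([[448.16231129,   0.        , 313.88797171],
       [  0.        , 448.16231129, 227.75462354],
       [  0.        ,   0.        ,   1.        ]]), 'dist': array([-0.05542167,  0.        ,  0.        ,  0.        ,  0.        ]), 'xyz': array([1169.86093062, -231.60834531,  805.01260341]), 'attitude': array([ 0.77964564,  0.50788438, -0.20305464, -0.30491792])}
top {'intrinsics': array([[574.77924752,   0.        , 317.50693533],
       [  0.        , 574.77924752, 246.64496534],
       [  0.        ,   0.        ,   1.        ]]), 'dist': array([0.00600932, 0.        , 0.        , 0.        , 0.        ]), 'xyz': array([ 446.74162007,   47.97891227, 1111.86418284]), 'attitude': array([-0.69648105,  0.71556689, -0.04579103,  0.02795274])}
```

View pics/scene0.png

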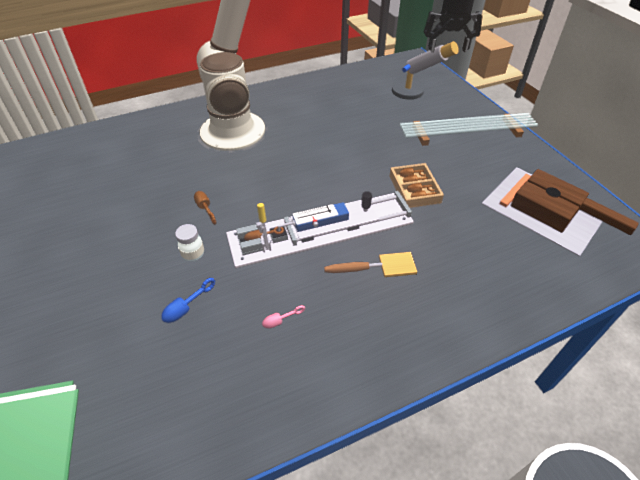

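View pics/top0.png

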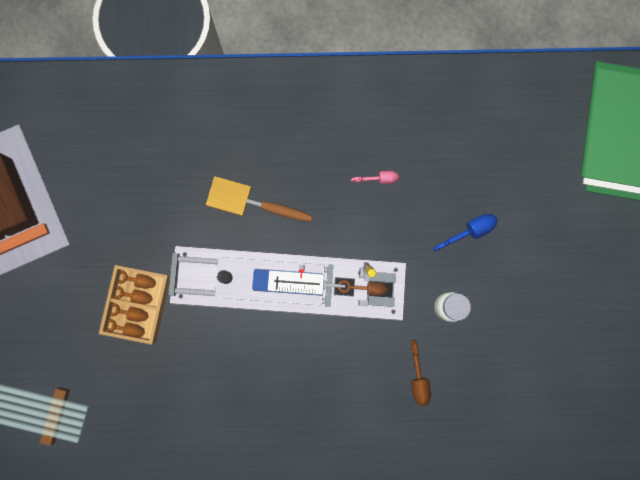

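The top view shows the tester with its plate corners near (175,248), (405,264), (403,318) and (171,303). The knob is at (224,277), the gauge at (255–325, 283), the yellow handle raised at (371,271) and the drop at (345–390, 288). T +x runs left in the image and T +y runs down.

```bash
cat > m1.py <<'E'
from h import *
def frame(tag,box):
    c,im,d=load(tag); hsv=cv2.cvtColor(im,cv2.COLOR_RGB2HSV)
    m=((hsv[...,1]<60)&(hsv[...,2]>130)).astype(np.uint8); k=np.zeros_like(m); x0,y0,x1,y1=box; k[y0:y1,x0:x1]=1; m*=k
    m=cv2.morphologyEx(m,cv2.MORPH_CLOSE,np.ones((5,5)))
    cs=cv2.findContours(m,cv2.RETR_EXTERNAL,cv2.CHAIN_APPROX_NONE)[0]; cc=max(cs,key=cv2.contourArea)
    P=plane(c,cc[:,0].astype(float),12)[:,:2]
    r=cv2.minAreaRect(P.astype(np.float32)); return c,im,d,hsv,r
if __name__=='__main__':
    c,im,d,hsv,r=frame('top0',(150,235,420,330)); print('top',r, cv2.boxPoints(r))
    c2,im2,d2,hsv2,r2=frame('scene0',(215,180,425,270)); print('scene',r2,cv2.boxPoints(r2))
    for nm,(c,h,d,b) in dict(top=(c,hsv,d,(150,235,420,330)),scene=(c2,hsv2,d2,(215,180,425,270))).items():
        x0,y0,x1,y1=b
        for col,f in dict(yellow=(h[...,0]>22)&(h[...,0]<34)&(h[...,1]>150)&(h[...,2]>100),red=((h[...,0]<4)|(h[...,0]>174))&(h[...,1]>150)&(h[...,2]>120),black=(h[...,2]<40)).items():
            m=np.zeros(f.shape,np.uint8); m[y0-40:y1,x0:x1]=f[y0-40:y1,x0:x1]
            n,l,st,ce=cv2.connectedComponentsWithStats(m)
            for i in range(1,n):
                if st[i,4]>(6 if col!='black' else 40) and st[i,4]<600:
                    dd=np.median(d[l==i]); print(nm,col,st[i],ce[i].round(1),dd,deep(c,[ce[i]],[dd]).round(1))
E
python3 m1.py
```

```text
top ((493.9122314453125, 77.7200927734375), (447.46331787109375, 110.99071502685547), 84.2620620727539) [[ 416.32657 -139.34222]
 [ 526.7611  -150.43893]
 [ 571.4979   294.7824 ]
 [ 461.06335  305.87912]]
scene ((488.7950439453125, 82.81947326660156), (458.14007568359375, 128.76820373535156), 84.34825134277344) [[ 402.16473 -138.79636]
 [ 530.30695 -151.47769]
 [ 575.42535  304.4353 ]
 [ 447.28314  317.11664]]
top yellow [366 267  10  10  64] [370.5 271.8] 967.2328 [[502.5 -65.8 147.9]]
top red [299 270   5   3  10] [301.2 270.6] 1049.0741 [[513.   50.9  63.6]]
scene yellow [258 204   7  18  44] [262.2 211. ] 948.7063 [[507.9 -66.  135.9]]
```

```bash
python3 -m creep '{"translation":[[2.5,-5,1],[5,-10,2],[8,-15,3],[10.5,-20,4],[13,-25,5],[15.5,-30,6],[18,-34,6],[20,-39,6]],"delta_rot":[[0,0,2],[0,0,4],[0,0,6],[0,0,8],[0,0,10],[0,0,12],[0,0,14],[0,0,16]],"hand":[0,0,0,0,0,0,0,0]}' && python3 - <<'E'
from h import *
c,im,d=grab('wrist','w0'); s=read_state(); print(s['position'],R.from_quat(s['ee_rot']).as_matrix().round(3),c['xyz'],rot(c).round(3),s['clock'],s['joints'])
o=np.array([491.66,55.3,0]);tx=np.array([.1,.995,0]);ty=np.array([-.995,.1,0])
for p in [(40,0,64),(135,0,85),(-120,-25,127),(245,55,12),(245,-55,12),(-200,55,12),(-200,-55,12)]: print(p,proj(c,[o+p[0]*tx+p[1]*ty+[0,0,p[2]]]).round(0))
E
```

```text
clock: 1.1
position: [429.3, 190.2, 251.7]
ee_rot: [0.999, -0.047, -0.0, -0.0]
contact_force: [0.2, 0.7, -0.1]
gripper_width: -0.1
grasp_force: 0.0
[429.68997333 185.57213121 251.72781338] [[ 0.995 -0.097 -0.001]
 [-0.097 -0.995 -0.002]
 [-0.001  0.002 -1.   ]] [509.28205472 182.53419509 434.50087715] [[-0.095 -0.946 -0.309]
 [-0.996  0.09   0.028]
 [ 0.001  0.31  -0.951]] 1.15 [ 7.56814422e-01  7.28211323e-02 -2.53780658e-01  9.79852382e-04
 -1.24669158e+00  7.16054278e-01]
(40, 0, 64) [[402. 138.]]
(135, 0, 85) [[313. 137.]]
(-120, -25, 127) [[593. 115.]]
(245, 55, 12) [[228. 181.]]
(245, -55, 12) [[221.  88.]]
(-200, 55, 12) [[570. 185.]]
(-200, -55, 12) [[587.  96.]]
```

View pics/w0.png

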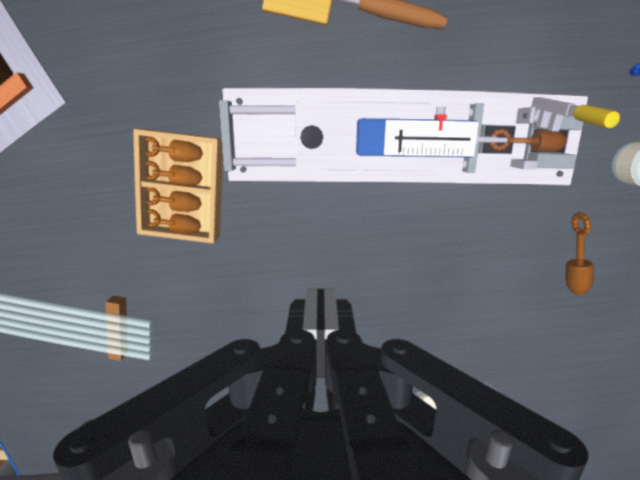

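The wrist view shows the pointer as a black bar at (401,138), the red mark at (441,118–128), the knob at (312,137) and the handle at (597,116). The projected tester points agree with this to within a few pixels. I'll go closer to measure.

```bash
python3 -m creep '{"translation":[[0,-4,-3],[0,-8,-6],[0,-11.5,-9],[0,-11.5,-9]],"delta_rot":[[0,0,0],[0,0,0],[0,0,0],[0,0,0]],"hand":[0,0,0,0]}' && python3 - <<'E'
from h import *
c,im,d=grab('wrist','w1'); s=read_state(); print(s['position'],c['xyz'],s['clock'])
cv2.imwrite('pics/w1c.png',cv2.resize(im[20:320,160:560][:,:,::-1],(800,600),interpolation=cv2.INTER_CUBIC))
E
```

```text
clock: 1.65
position: [426.4, 73.9, 159.5]
ee_rot: [0.999, -0.05, -0.003, 0.001]
contact_force: [-0.1, 0.8, 0.8]
gripper_width: -0.2
grasp_force: 0.0
[428.14291564  75.48957688 161.10037598] [507.37647098  66.35667483 341.81090072] 1.7
```

View pics/w1c.png

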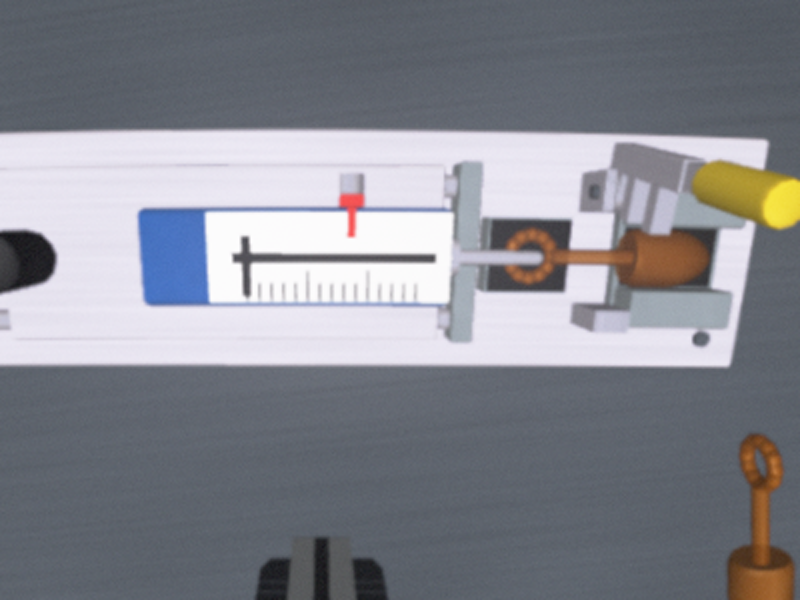

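The close-up (2x crop) has the pointer at x≈247 on the zero line and the mark at x≈351. The 25 and 50 mm lines are at 307 and 367, so the set mark is about 43 mm. Next I'll measure it properly, with heights from two views.

```bash
cat > m2.py <<'E'
from h import *
O=np.array([491.66,55.3,0]);tx=np.array([.1,.995,0]);ty=np.array([-.995,.1,0])
def toT(P): q=np.atleast_2d(P)-O; return np.c_[q@tx,q@ty,q[:,2]]
def cent(m):
    n,l,st,ce=cv2.connectedComponentsWithStats(m.astype(np.uint8))
    if n<2: return None
    return l==1+np.argmax(st[1:,4])
def gauge(tag):
    """sub-pixel pointer and mark T x on plane z=64, by intensity sampled in a T-aligned strip"""
    c,im,d=load(tag); 
    def strip(ys,x0,x1):
        X=np.arange(x0,x1,.25); out=[]
        for y in ys:
            P=O+X[:,None]*tx+y*ty+[0,0,64]; uv=proj(c,P).astype(np.float32)
            out.append(cv2.remap(im,uv[:,:1],uv[:,1:],cv2.INTER_LINEAR)[:,0].astype(float))
        return X,np.mean(out,0)
    return c,im,strip
def tri(a,ua,b,ub):
    ra,rb=ray(a,[ua])[0],ray(b,[ub])[0]; oa,ob=np.array(a['xyz']),np.array(b['xyz'])
    t=np.linalg.lstsq(np.c_[ra,-rb],ob-oa,rcond=None)[0]; A,B=oa+t[0]*ra,ob+t[1]*rb
    return (A+B)/2,np.linalg.norm(A-B)
E
python3 - <<'E'
from m2 import *
q={}
for t in('w0','w1'):
    c,im,d=load(t); h=cv2.cvtColor(im,cv2.COLOR_RGB2HSV); q[t]=[c]
    up=np.zeros(h.shape[:2],bool); up[:240]=1
    if t=='w0': up[:70]=0
    masks=[((h[...,0]<5)|(h[...,0]>173))&(h[...,1]>140)&(h[...,2]>120)&up, (h[...,0]>105)&(h[...,0]<125)&(h[...,1]>120)&up&(np.arange(640)[None]<500), (h[...,0]>22)&(h[...,0]<34)&(h[...,1]>150)&up&(np.arange(640)[None]>400)]
    for m in masks:
        l=cent(m); ys,xs=np.nonzero(l); q[t].append((xs.mean(),ys.mean())); print(t,len(xs),xs.mean().round(1),ys.mean().round(1),(xs.min(),xs.max(),ys.min(),ys.max()), toT(deep(c,[(xs.mean(),ys.mean())],[np.median(d[l])])).round(1))
for i in (1,2,3):
    P,e=tri(q['w0'][0],q['w0'][i],q['w1'][0],q['w1'][i]); print('tri',toT(P).round(1),round(e,1))
c,im,strip=gauge('w1')
for nm,ys in dict(ptr=(-8,-7,-6,6,7,8),mark=(-16,-15,-14,-13,-12),mark2=(-11,-10,-9)).items():
    X,v=strip(ys,-30,60); s=v.min(1) if nm=='ptr' else v[:,0]-v[:,1]
    w=(np.median(s)-s if nm=='ptr' else s-np.median(s)); w=np.where(w>.5*w.max(),w,0); print(nm,(X*w).sum()/w.sum(),w.max())
E
```

```text
w0 64 440.5 119.1 (np.int64(435), np.int64(445), np.int64(115), np.int64(129)) [[  0.4 -19.7  64. ]]
w0 915 370.5 136.7 (np.int64(357), np.int64(384), np.int64(119), np.int64(154)) [[73.5 -0.5 58.8]]
w0 672 597.1 115.7 (np.int64(574), np.int64(619), np.int64(106), np.int64(127)) [[-113.7  -24.   139.5]]
w1 87 335.4 123.6 (np.int64(330), np.int64(340), np.int64(118), np.int64(137)) [[ -0.6 -19.6  64.6]]
w1 1474 246.5 147.8 (np.int64(230), np.int64(263), np.int64(125), np.int64(171)) [[72.4 -0.7 58.6]]
w1 1242 536.3 116.5 (np.int64(507), np.int64(564), np.int64(101), np.int64(133)) [[-113.6  -23.8  142.9]]
tri [[ -0.8 -19.7  60.6]] 0.2
tri [[73.  -0.5 55.5]] 0.1
tri [[-122.8  -24.6  128.4]] 0.3
ptr 49.09990643821999 171.16666666666669
mark -0.7382286200538931 154.0
mark2 -0.6191789215686275 143.33333333333334
```

```bash
python3 - <<'E'
from m2 import *
c,im,strip=gauge('w1')
X,v=strip((-8,-7,-6,6,7,8),-15,49); s=v.min(1); w=np.median(s)-s; w=np.where(w>.5*w.max(),w,0); print((X*w).sum()/w.sum(),w.max())
E
python3 -m creep '{"translation":[[3,-3.7,2],[6.5,-7.5,2],[10.6,-11,2],[10.6,-14.6,1.5],[10.6,-14.6,-1.5],[10.6,-14.6,-4.5],[10.6,-14.6,-4.5],[10.6,-14.6,-4.5]],"delta_rot":[[0,0,0],[0,0,0],[0,0,0],[0,0,0],[0,0,0],[0,0,0],[0,0,0],[0,0,0]],"hand":[0,0,0,0,0,0,0,0]}'
```

```text
42.01068640517899 162.5
clock: 2.7
position: [536.4, -68.8, 118.6]
ee_rot: [0.999, -0.047, 0.002, 0.0]
contact_force: [0.2, -0.6, -0.2]
gripper_width: -0.1
grasp_force: 0.0
```

```bash
python3 -m creep '{"translation":[[-1.9,0.2,0],[-3.3,0.3,0],[-4.7,0.5,0],[-6,0.6,-0.3],[-7.2,0.7,-0.8],[-8.3,0.8,-1.7],[-9.2,0.9,-2.7],[-9.8,1,-3.5]],"delta_rot":[[0,0,0],[0,0,0],[0,0,0],[0,0,0],[0,0,0],[0,0,0],[0,0,0],[0,0,0]],"hand":[0,0,0,0,0,0,0,0]}'; python3 -m creep '{"translation":[[-0.3,0,-0.5],[-0.6,0.1,-1],[-0.9,0.1,-1.5],[-1.1,0.1,-2],[-1.3,0.1,-2.3],[-1.4,0.1,-2.4],[-1.4,0.1,-2.4]],"delta_rot":[[0,0,0],[0,0,0],[0,0,0],[0,0,0],[0,0,0],[0,0,0],[0,0,0]],"hand":[0,0,0,0,0,0,0]}'
```

```text
clock: 3.7
position: [435.9, -59.4, 81.0]
ee_rot: [0.999, -0.048, -0.001, 0.0]
contact_force: [0.1, -0.7, -0.1]
gripper_width: -0.2
grasp_force: 0.0
clock: 4.58
position: [422.8, -58.4, 58.0]
ee_rot: [0.999, -0.048, 0.0, 0.0]
contact_force: [-0.1, -0.5, -1.3]
gripper_width: -0.5
grasp_force: 0.0
```

```bash
python3 -m creep '{"translation":[[0,0,-0.2],[0,0,-0.3],[0,0,-0.4],[0,0,-0.4]],"delta_rot":[[0,0,0],[0,0,0],[0,0,0],[0,0,0]],"hand":[0,0,0,0]}'; python3 - <<'E'
from m2 import *
c,im,d=grab('wrist','w2'); s=read_state(); print(s['position'],s['contact_force'],s['joint_efforts'])
cv2.imwrite('pics/w2c.png',cv2.resize(im[:,100:600][:,:,::-1],(625,600)))
E
```

```text
clock: 5.08
position: [422.7, -58.4, 53.8]
ee_rot: [0.999, -0.048, -0.0, 0.0]
contact_force: [0.5, -0.2, -0.1]
gripper_width: -0.5
grasp_force: 0.0
[422.77385202 -58.40241258  53.89093474] [-0.77586203 -0.27060518 -0.30436163] [-2.10379156e-03 -2.48488355e+01  1.31284681e+01  2.91600801e+00
 -2.32406328e-04 -2.44391408e-06]
```

View pics/w2c.png

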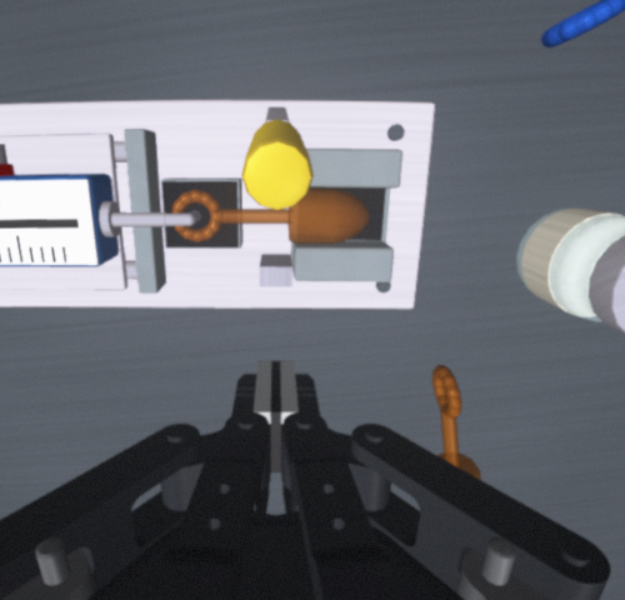

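The handle is still raised at (277,165), with its end over the neck, and the fingers are past it beyond the plate. The lever was missed or only partly moved, so I'll measure its angle.

```bash
python3 - <<'E'
from m2 import *
for t in('w1','w2'):
    c,im,d=load(t); h=cv2.cvtColor(im,cv2.COLOR_RGB2HSV)
    m=cent((h[...,0]>22)&(h[...,0]<34)&(h[...,1]>150)); ys,xs=np.nonzero(m); dd=d[m]; ok=dd>0
    P=toT(deep(c,np.c_[xs,ys][ok],dd[ok]))
    print(t,len(P),P.mean(0).round(1),P.min(0).round(1),P.max(0).round(1))
    z=P[:,2]
    for lo in range(60,160,10):
        k=(z>=lo)&(z<lo+10)
        if k.sum()>5: print(lo,k.sum(),P[k].mean(0).round(1), np.ptp(P[k][:,1]).round(1))
E
```

```text
w1 1237 [-116.1  -24.1  138.2] [-127.8  -34.4  109.9] [-111.8  -14.7  152.2]
110 147 [-113.9  -28.7  115.7] 12.1
120 183 [-114.3  -27.   125. ] 13.6
130 228 [-114.3  -25.1  135.1] 14.2
140 555 [-117.4  -21.7  147.2] 14.6
150 123 [-119.3  -23.3  150.5] 11.4
w2 2694 [-120.   -22.7  147.5] [-127.   -34.6  115.2] [-113.4  -14.2  152. ]
110 31 [-118.6  -33.7  118.2] 3.0
120 79 [-118.5  -32.2  125.3] 4.5
130 113 [-118.7  -30.3  135.5] 4.4
140 1937 [-120.   -21.4  148.7] 15.8
150 534 [-120.3  -23.7  150.5] 11.0
```

```bash
python3 - <<'E'
from m2 import *
c,im,d=load('w2'); tcp=np.array([422.77,-58.40,53.9])
print(proj(c,[tcp]), toT(tcp))
for v in range(284,310,3): print(v, d[v,312:330:6], toT(deep(c,[(316,v)],[d[v,316]])).round(1))
c,im,d=grab('scene','s1'); print(proj(c,[tcp]),proj(c,[O-120*tx-25*ty+[0,0,127]]))
u,v=proj(c,[tcp])[0].astype(int); cv2.imwrite('pics/s1c.png',cv2.resize(im[v-100:v+50,u-80:u+120][:,:,::-1],(800,600),interpolation=cv2.INTER_CUBIC))
E
```

```text
[[319.82334829 272.97993844]] [[-120.0205    57.17555   53.9    ]]
284 [258.08173 259.5769  258.98483] [[-117.1   89.9    0.8]]
287 [260.8058  260.84518 259.64774] [[-117.1   92.3    1.2]]
290 [150.56236 151.86072 150.35349] [[-118.3   45.3  100.1]]
293 [148.89766 148.53908   0.     ] [[-118.3   45.   103.5]]
296 [146.56123 143.8988  144.57231] [[-118.3   45.4  105.6]]
299 [143.57529 143.76585 142.15312] [[-118.3   45.2  108.9]]
302 [140.78627 141.89276 140.26038] [[-118.4   45.1  111.7]]
305 [138.90234 138.19443 137.10332] [[-118.4   45.6  113.3]]
308 [136.59877 135.545   136.5192 ] [[-118.4   45.5  116. ]]
[[256.55183476 211.4545889 ]] [[261.75245056 213.01803704]]
```

View pics/s1c.png

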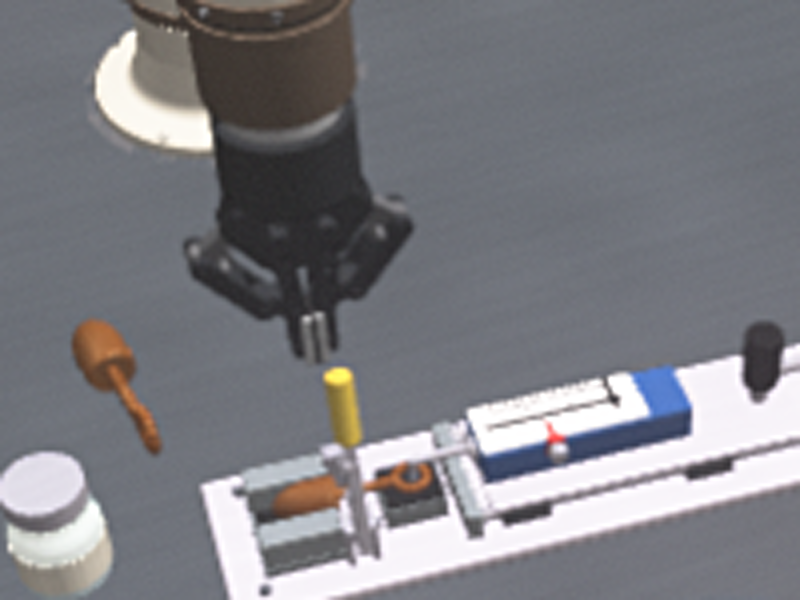

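The scene view shows the fingertips at crop (315,360) hovering in the air, clearly above where the reported TCP projects, so the first pass went over the lever. I'll measure the real tip offset from two views.

```bash
python3 - <<'E'
from m2 import *
a,_,da=load('w2'); b,_,db=load('s1')
print(tri(a,(320,289),b,(254.8,201)), toT(tri(a,(320,289),b,(254.8,201))[0]))
for z in (54,64,74,84,94,100,105): print(z,proj(b,[O-120*tx+57*ty+[0,0,z]]).round(1))
print(toT(deep(b,[(254.5,199),(254.5,197)],[db[199,254],db[197,254]])))
s=read_state(); print(s['position'],s['joints'],s['gripper_width'])
E
```

```text
(array([434.03967548, -60.59548678,  98.77355825]), np.float64(2.086943078964374)) [[-121.0780418    45.74267422   98.77355825]]
54 [[256.6 211.5]]
64 [[256.1 208.5]]
74 [[255.7 205.4]]
84 [[255.3 202.3]]
94 [[254.8 199.2]]
100 [[254.6 197.3]]
105 [[254.4 195.7]]
[[-122.11036001   46.0869162   105.09561347]
 [-121.46099725   46.18611957  111.03921309]]
[422.79183833 -58.40141023  53.91563459] [ 2.46522153e-01  2.18123873e-01 -6.47147709e-01  4.94591548e-05
 -7.05527492e-01  1.22871190e+00] 0.2786110322144146
```

Both views put the real tips about 45 mm above the reported TCP, so I'll lower all heights by 45 mm and redo the push.

```bash
python3 -m creep '{"translation":[[0,0,4],[0,0,8],[4,-0.4,8.2],[8,-0.8,8.2],[11.2,-1.1,8.2],[11.2,-1.1,5],[11.2,-1.1,1.8],[11.2,-1.1,1.8]],"delta_rot":[[0,0,0],[0,0,0],[0,0,0],[0,0,0],[0,0,0],[0,0,0],[0,0,0],[0,0,0]],"hand":[0,0,0,0,0,0,0,0]}'; python3 -m creep '{"translation":[[-1.9,0.2,0],[-3.3,0.3,0],[-4.7,0.5,0],[-5.3,0.5,0],[-5.3,0.5,0]],"delta_rot":[[0,0,0],[0,0,0],[0,0,0],[0,0,0],[0,0,0]],"hand":[0,0,0,0,0]}'; python3 - <<'E'
from m2 import *
c,im,d=grab('wrist','w3'); h=cv2.cvtColor(im,cv2.COLOR_RGB2HSV)
m=cent((h[...,0]>22)&(h[...,0]<34)&(h[...,1]>150)); ys,xs=np.nonzero(m); dd=d[m]; ok=dd>0
P=toT(deep(c,np.c_[xs,ys][ok],dd[ok])); print(len(P),P.mean(0).round(1),P.min(0).round(1),P.max(0).round(1),read_state()['contact_force'],toT(read_state()['position']))
E
```

```text
clock: 6.18
position: [532.6, -69.7, 69.6]
ee_rot: [0.999, -0.048, -0.003, 0.0]
contact_force: [0.5, 0.3, 0.3]
gripper_width: -0.3
grasp_force: 0.0
clock: 6.8
position: [481.4, -64.4, 72.3]
ee_rot: [0.999, -0.048, 0.0, 0.0]
contact_force: [0.3, -0.7, -0.2]
gripper_width: 0.1
grasp_force: 0.0
189 [-120.3   24.6  137.1] [-125.7    2.2    0. ] [-117.   157.3  162.2] [-0.48474462  0.11813525  0.51985868] [[-120.10348883   -1.96992438   72.14365749]]
```

```bash
python3 -m creep '{"translation":[[-0.7,0.1,-0.3],[-1.9,0.2,-0.8],[-3,0.3,-1.7],[-3.9,0.4,-2.7],[-4.5,0.4,-3.5],[-5,0.5,-4.4],[-5.5,0.5,-5.4],[-5.8,0.6,-6]],"delta_rot":[[0,0,0],[0,0,0],[0,0,0],[0,0,0],[0,0,0],[0,0,0],[0,0,0],[0,0,0]],"hand":[0,0,0,0,0,0,0,0]}';python3 -m creep '{"translation":[[0,0,-0.2],[0,0,-0.3],[0,0,-0.4],[0,0,-0.4]],"delta_rot":[[0,0,0],[0,0,0],[0,0,0],[0,0,0]],"hand":[0,0,0,0]}'; python3 - <<'E'
from m2 import *
c,im,d=grab('wrist','w4'); h=cv2.cvtColor(im,cv2.COLOR_RGB2HSV)
m=cent((h[...,0]>22)&(h[...,0]<34)&(h[...,1]>150)); ys,xs=np.nonzero(m); dd=d[m]; ok=dd>0
P=toT(deep(c,np.c_[xs,ys][ok],dd[ok])); print(len(P),np.median(P,0).round(1),P.min(0).round(1),P.max(0).round(1),read_state()['contact_force'],toT(read_state()['position']))
E
```

```text
clock: 7.85
position: [426.4, -59.1, 15.0]
ee_rot: [0.999, -0.045, 0.002, 0.001]
contact_force: [-8.9, -5.0, 61.8]
gripper_width: -0.0
grasp_force: 31.1
clock: 8.35
position: [426.5, -59.2, 14.9]
ee_rot: [0.999, -0.045, 0.003, 0.001]
contact_force: [-16.4, 0.0, 66.5]
gripper_width: -0.0
grasp_force: 33.7
95 [-116.7   43.    53.2] [-126.2   41.5   48.5] [-113.    46.2   59.4] [-16.72869625  -0.15138786  66.39119675] [[-120.43043829   53.32285435   14.8772203 ]]
```

The lever is shut against its stop, with 66 N at the tips and the bar top where expected. Now I'll lift off and travel above the knob with the fingers open to 50 mm.

```bash
python3 -m creep '{"translation":[[0,0,1],[0,0,4],[0,0,9],[0,3,13],[2,9,13],[5,15,13],[7,20,12],[8.2,25,10]],"delta_rot":[[0,0,0],[0,0,0],[0,0,0],[0,0,0],[0,0,0],[0,0,0],[0,0,0],[0,0,0]],"hand":[0,0,0,0,5,5,5,5]}';python3 -m creep '{"translation":[[0,0,-1],[0,0,-2],[0,0,-2]],"delta_rot":[[0,0,0],[0,0,0],[0,0,0]],"hand":[5,5,5]}'; python3 - <<'E'
from m2 import *
c,im,d=grab('wrist','w5'); s=read_state(); print(s['position'],toT(s['position']),s['contact_force'],s['gripper_width'])
c2,im2,d2=grab('scene','s2'); u,v=250,150
a=cv2.resize(im2[140:280,200:440][:,:,::-1],(800,466),interpolation=cv2.INTER_CUBIC)
cv2.imwrite('pics/w5b.png',im[:,:,::-1]); cv2.imwrite('pics/s2c.png',a)
E
```

```text
clock: 9.4
position: [506.8, 193.9, 107.3]
ee_rot: [0.999, -0.048, 0.001, -0.0]
contact_force: [-0.1, -0.1, 0.1]
gripper_width: 50.0
grasp_force: 0.0
clock: 9.78
position: [504.8, 190.1, 87.0]
ee_rot: [0.999, -0.048, -0.001, 0.001]
contact_force: [0.8, -0.5, -0.6]
gripper_width: 49.7
grasp_force: 0.0
[505.43328145 190.3997742   87.81826672] [[135.80160347  -0.19443763  87.81826672]] [0.682235   0.14316784 0.42360115] 49.88097682004436
```

View pics/w5b.png

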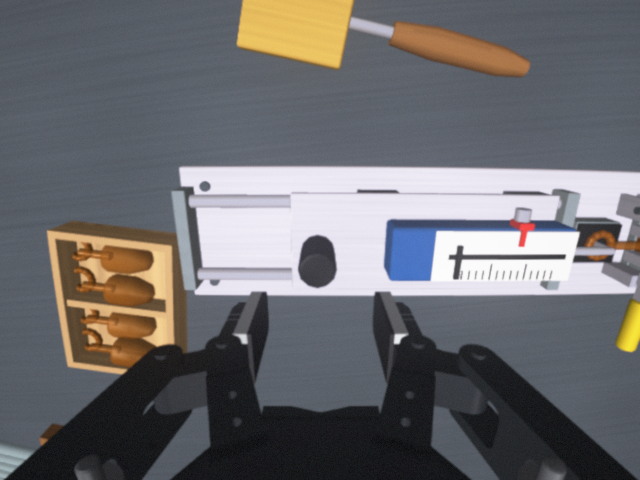

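View pics/s2c.png

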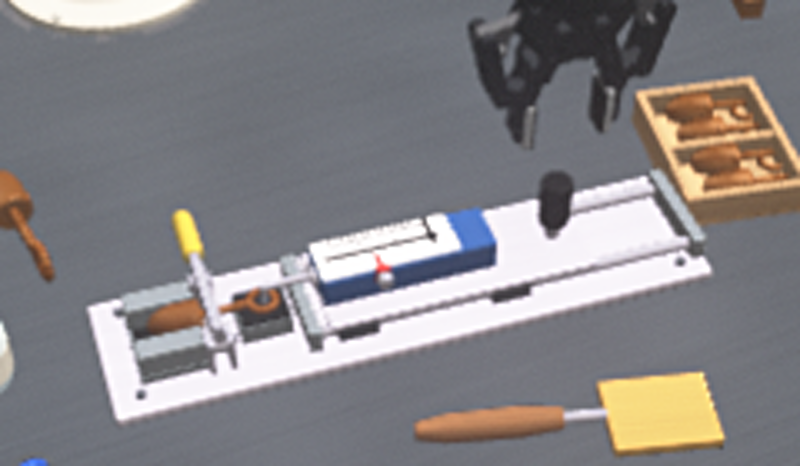

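The fork lies across the neck with the handle pointing to T +y. In the wrist view the knob top is at (317,268) between the fingers, and in the scene view it is at crop (556,185). I'll check handle level, knob position and tip height numerically.

```bash
python3 - <<'E'
from m2 import *
for t in('w5','s2'):
    c,im,d=load(t); h=cv2.cvtColor(im,cv2.COLOR_RGB2HSV)
    m=((h[...,0]>22)&(h[...,0]<34)&(h[...,1]>150)); k=np.zeros_like(m)
    if t=='w5': k[280:370,590:]=1
    else: k[195:230,240:275]=1
    ys,xs=np.nonzero(m&k); dd=d[ys,xs]; ok=dd>0; P=toT(deep(c,np.c_[xs,ys][ok],dd[ok])); print(t,'handle',len(P),P.min(0).round(1),P.max(0).round(1),np.polyfit(P[:,1],P[:,2],1))
c,im,d=load('w5')
ys,xs=np.nonzero((im.max(2)<45)&(np.abs(np.arange(640)[None]-317)<25)&(np.abs(np.arange(480)[:,None]-265)<35)); dd=d[ys,xs]; P=toT(deep(c,np.c_[xs,ys],dd)); T=P[P[:,2]>82]; print('knob top',len(T),T.min(0),T.max(0),T.mean(0))
for u,v in((255,295),(255,300),(390,296),(385,300),(262,296)): print(u,v,toT(deep(c,[(u,v)],[d[v,u]])).round(1))
c,im,strip=gauge('w5')
X,v=strip((-8,-7,-6,6,7,8),-15,47); s=v.min(1); w=np.median(s)-s; w=np.where(w>.5*w.max(),w,0); print('ptr',(X*w).sum()/w.sum(),w.max())
X,v=strip((-12,-11,-10),-15,47); s=v[:,0]-v[:,1];w=s-np.median(s); w=np.where(w>.5*w.max(),w,0); print('mark',(X*w).sum()/w.sum(),w.max())
E
```

```text
w5 handle 847 [-124.1   42.3   45.1] [-110.6   85.8   57.9] [ 0.06890385 48.2737342 ]
s2 handle 23 [-126.5   44.1   53.4] [-115.6   82.    59.4] [6.69571580e-03 5.57164213e+01]Traceback (most recent call last):
  File "<stdin>", line 9, in <module>
  File "h.py", line 19, in deep
    return np.array(c['xyz'])+ray(c,uv)*np.array(d).reshape(-1,1)
                              ~~~^^^^^^
  File "h.py", line 14, in ray
    p=cv2.undistortPoints(np.array(uv,float).reshape(-1,1,2),np.array(c['intrinsics'],float),np.array(c['dist'],float)).reshape(-1,2)
      ~~~~~~~~~~~~~~~~~~~^^^^^^^^^^^^^^^^^^^^^^^^^^^^^^^^^^^^^^^^^^^^^^^^^^^^^^^^^^^^^^^^^^^^^^^^^^^^^^^^^^^^^^^^^^^^^^
cv2.error: OpenCV(4.12.0) /io/opencv/modules/calib3d/src/undistort.dispatch.cpp:347: error: (-215:Assertion failed) CV_IS_MAT(_src) && CV_IS_MAT(_dst) && (_src->rows == 1 || _src->cols == 1) && (_dst->rows == 1 || _dst->cols == 1) && _src->cols + _src->rows - 1 == _dst->rows + _dst->cols - 1 && (CV_MAT_TYPE(_src->type) == CV_32FC2 || CV_MAT_TYPE(_src->type) == CV_64FC2) && (CV_MAT_TYPE(_dst->type) == CV_32FC2 || CV_MAT_TYPE(_dst->type) == CV_64FC2) in function 'cvUndistortPointsInternal'
```

Lever level at 42–86 mm, top 56–58: shut. The knob mask came up empty, so I'll relax its threshold.

```bash
cat >> m2.py <<'E'
def read(tag):
    c,im,strip=gauge(tag); o=[]
    for k in range(2):
        X,v=strip((-8,-7,6,7,8) if k==0 else (-12,-11,-10),-15+SH,47+SH)
        s=-v.max(1) if k==0 else v[:,0]-v[:,1]
        w=s-np.median(s); w=np.where(w>.5*w.max(),w,0); o+=[round((X*w).sum()/w.sum(),2),round(w.max())]
    return o
SH=0
E
python3 - <<'E'
from m2 import *
c,im,d=load('w5')
ys,xs=np.nonzero((im.max(2)<80)&(np.abs(np.arange(640)[None]-317)<25)&(np.abs(np.arange(480)[:,None]-265)<35)); dd=d[ys,xs]; P=toT(deep(c,np.c_[xs,ys],dd)); print(len(P)); T=P[(P[:,2]>82)]; print('knob top',len(T),T.min(0),T.max(0),T.mean(0))
for u,v in((255,295),(255,300),(390,296),(385,300),(262,296)): print(u,v,toT(deep(c,[(u,v)],[d[v,u]])).round(1))
print(read('w1'),read('w5'))
E
```

```text
1359
knob top 940 [126.90598083 -80.32065678  82.17831525] [148.04089416  10.12786674 269.59746884] [136.88034914  -2.03070123  85.90385612]
255 295 [[164.2 -11.4 137.9]]
255 300 [[163.3 -11.6 142.7]]
390 296 [[104.7 -11.5 138.8]]
385 300 [[107.7 -11.8 143. ]]
262 296 [[160.9 -11.7 139.2]]
[np.float64(42.01), 157, np.float64(-0.72), 152] [np.float64(42.74), 172, np.float64(0.52), 169]
```

```bash
python3 -m creep '{"translation":[[0,0,-2.5],[0,0,-5],[0,0,-7],[0,0,-8.3],[0,0,-8.3],[0,0,-8.3]],"delta_rot":[[0,0,0],[0,0,0],[0,0,0],[0,0,0],[0,0,0],[0,0,0]],"hand":[5,5,5,5,5,5]}';python3 -m creep '{"translation":[[0,0,0],[0,0,0],[0,0,0],[0,0,0],[0,0,0],[0,0,0]],"delta_rot":[[0,0,0],[0,0,0],[0,0,0],[0,0,0],[0,0,0],[0,0,0]],"hand":[2,2,2,2,2,2]}'; python3 - <<'E'
from m2 import *
c,im,d=grab('wrist','w6'); s=read_state(); print(s['position'],toT(s['position']),s['contact_force'],s['gripper_width'],s['grasp_force'],read('w6'))
grab('top','t6'); print(read('top0'),read('t6'))
E
```

```text
clock: 10.62
position: [506.5, 191.9, 5.9]
ee_rot: [0.999, -0.048, 0.001, -0.001]
contact_force: [-0.2, -0.5, 0.6]
gripper_width: 50.4
grasp_force: 0.0
clock: 11.38
position: [506.2, 191.9, 5.8]
ee_rot: [0.999, -0.048, 0.001, -0.0]
contact_force: [-0.8, 0.1, 6.0]
gripper_width: 22.9
grasp_force: 58.5
[506.2666931  191.9465508    5.83736323] [[137.42398736  -0.86900455   5.83736323]] [-1.23336542 -0.433955    5.41986414] 22.33394330030522 58.511168360710144 [np.float64(20.46), 241, np.float64(1.26), 190]
[np.float64(40.64), 120, np.float64(-1.92), 121] [np.float64(40.24), 126, np.float64(-2.03), 127]
```

View pics/w6.png

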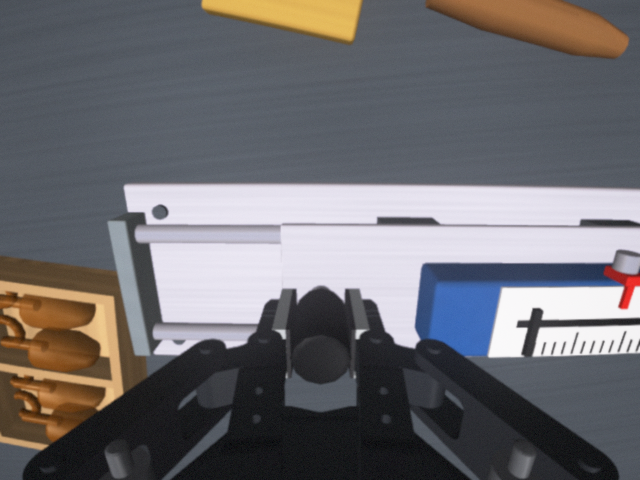

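The fingers hold the knob at (320,330), with the pointer at col 533 and the mark at col 627, both visible in the wrist view. Now I'll pull slowly along T x.

```bash
python3 -m creep '{"translation":[[0,0.3,0.1],[0.1,0.7,0.1],[0.1,1.1,0.1],[0.2,1.5,0.1],[0.2,1.9,0.1],[0.2,2.3,0.1],[0.3,2.7,0.1],[0.3,3,0.1]],"delta_rot":[[0,0,0],[0,0,0],[0,0,0],[0,0,0],[0,0,0],[0,0,0],[0,0,0],[0,0,0]],"hand":[2,2,2,2,2,2,2,2]}'; cat >> m2.py <<'E'
def look(n,tag,sh):
    grab(n,tag); return look2(tag,sh)
def look2(tag,sh):
    c,im,strip=gauge(tag); o=[]
    X,v=strip((-12,-11,-10),sh-6,sh+10); s=v[:,0]-v[:,1]; w=s-np.median(s); w=np.where(w>.5*w.max(),w,0); mk=(X*w).sum()/w.sum()
    X,v=strip((4,5,6),mk-3.5,mk+47); s=-v.max(1); u=s-np.median(s); u=np.where(u>.5*u.max(),u,0); p=(X*u).sum()/u.sum()
    return dict(mark=round(mk,2),ptr=round(p,2),short=round(p-mk,2),q=(round(w.max()),round(u.max()),round(np.std(X[u>0]),1)))
E
python3 - <<'E'
from m2 import *
print(look2('w1',0),look2('w5',0),look2('w6',0),look2('t6',0))
s=read_state(); p=toT(s['position'])[0]; print(p,s['contact_force'],s['gripper_width']); sh=p[0]-137.4
print(look('wrist','w7',sh),look('top','t7',sh))
E
```

```text
clock: 12.48
position: [509.0, 221.0, 5.9]
ee_rot: [0.999, -0.048, -0.0, 0.001]
contact_force: [4.4, -6.2, 0.2]
gripper_width: 22.7
grasp_force: 59.1
{'mark': np.float64(-0.72), 'ptr': np.float64(42.03), 'short': np.float64(42.74), 'q': (152, 161, np.float64(0.9))} {'mark': np.float64(0.52), 'ptr': np.float64(42.67), 'short': np.float64(42.14), 'q': (169, 172, np.float64(1.2))} {'mark': np.float64(1.26), 'ptr': np.float64(40.63), 'short': np.float64(39.37), 'q': (189, 194, np.float64(7.4))} {'mark': np.float64(-2.03), 'ptr': np.float64(40.23), 'short': np.float64(42.26), 'q': (125, 147, np.float64(1.1))}
[166.60849371  -0.67001641   5.85799846] [ 4.38360855 -6.20247973  0.23479639] 22.695747839618722
{'mark': np.float64(30.49), 'ptr': np.float64(49.77), 'short': np.float64(19.29), 'q': (192, 207, np.float64(7.1))} {'mark': np.float64(27.33), 'ptr': np.float64(46.06), 'short': np.float64(18.73), 'q': (115, 134, np.float64(1.1))}
```

```bash
sed -i 's|p=(X\*u).sum()/u.sum()|med=np.median(X[u>0]); u=np.where(abs(X-med)<4,u,0); p=(X*u).sum()/u.sum()|' m2.py; python3 -m creep '{"translation":[[0,0.2,0],[0,0.4,0],[0.1,0.7,0],[0.1,0.9,0],[0.1,1.2,0],[0.1,1.4,0],[0.2,1.6,0],[0.2,1.6,0]],"delta_rot":[[0,0,0],[0,0,0],[0,0,0],[0,0,0],[0,0,0],[0,0,0],[0,0,0],[0,0,0]],"hand":[2,2,2,2,2,2,2,2]}'; python3 - <<'E'
from m2 import *
print(look2('w6',0),look2('w7',29))
s=read_state(); p=toT(s['position'])[0]; print(p,s['contact_force'],s['gripper_width']); sh=p[0]-137.4
print(look('wrist','w8',sh),look('top','t8',sh))
c,im,d=load('w8'); cv2.imwrite('pics/w8c.png',cv2.resize(im[230:380,440:640][:,:,::-1],(800,600),interpolation=cv2.INTER_CUBIC))
E
```

```text
clock: 13.58
position: [510.5, 235.8, 5.8]
ee_rot: [0.999, -0.048, -0.001, 0.001]
contact_force: [3.2, -8.0, 2.0]
gripper_width: 22.6
grasp_force: 59.5
{'mark': np.float64(1.26), 'ptr': np.float64(42.52), 'short': np.float64(41.26), 'q': (189, 194, np.float64(1.5))} {'mark': np.float64(30.51), 'ptr': np.float64(48.55), 'short': np.float64(18.04), 'q': (192, 207, np.float64(1.7))}
[181.47789261  -0.64913092   5.83842857] [ 3.15699954 -7.9539206   1.97984889] 22.63631321267562
{'mark': np.float64(45.46), 'ptr': np.float64(48.84), 'short': np.float64(3.38), 'q': (192, 217, np.float64(1.7))} {'mark': np.float64(41.96), 'ptr': np.float64(46.2), 'short': np.float64(4.24), 'q': (120, 131, np.float64(1.1))}
```

View pics/w8c.png

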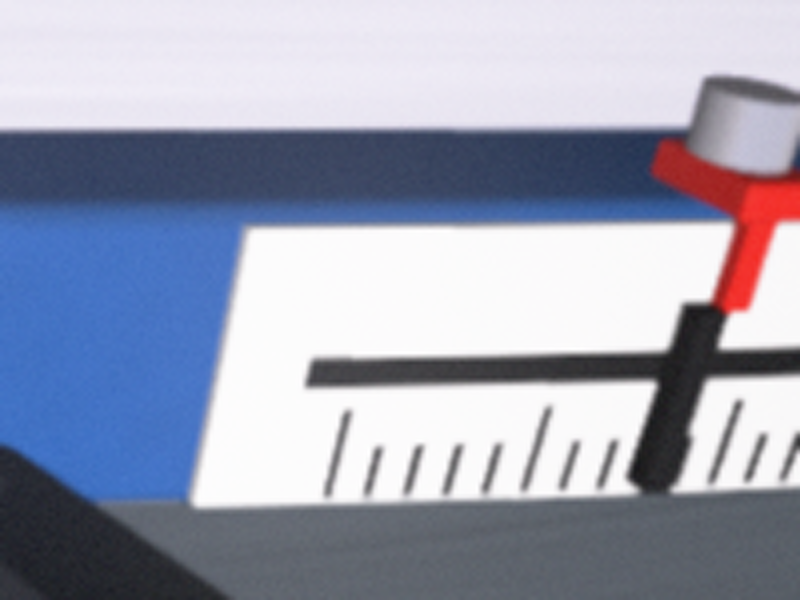

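The 4x crop shows the pointer (middle around x≈680) just short of the red mark's line (735,305). The near-vertical top view puts it 4.2 mm short. I'll go the last 4 mm slowly.

```bash
python3 -m creep '{"translation":[[0,0.1,0],[0,0.2,0],[0,0.3,0],[0,0.4,0],[0,0.4,0]],"delta_rot":[[0,0,0],[0,0,0],[0,0,0],[0,0,0],[0,0,0]],"hand":[2,2,2,2,2]}'; python3 - <<'E'
from m2 import *
s=read_state(); p=toT(s['position'])[0]; print(p,s['contact_force'],s['gripper_width']); sh=p[0]-137.4
print(look('wrist','w9',sh))
for i in range(3): print(look('top','t9%d'%i,sh-3))
E
```

```text
clock: 14.3
position: [510.8, 239.5, 5.9]
ee_rot: [0.999, -0.048, -0.0, 0.001]
contact_force: [4.3, -9.8, 1.6]
gripper_width: 22.7
grasp_force: 59.3
[185.23714736  -0.64913591   5.86033836] [ 4.31038823 -9.77945968  1.55584351] 22.706681965498408
{'mark': np.float64(49.12), 'ptr': np.float64(48.8), 'short': np.float64(-0.32), 'q': (191, 220, np.float64(1.7))}
{'mark': np.float64(45.68), 'ptr': np.float64(46.2), 'short': np.float64(0.52), 'q': (108, 133, np.float64(1.1))}
{'mark': np.float64(45.68), 'ptr': np.float64(46.2), 'short': np.float64(0.52), 'q': (107, 134, np.float64(1.1))}
{'mark': np.float64(45.68), 'ptr': np.float64(46.2), 'short': np.float64(0.52), 'q': (107, 134, np.float64(1.1))}
```

It's level with the mark within about half a millimetre. I'll hold for a bit over a second.

```bash
python3 -m creep '{"translation":[[0,0.03,0],[0,0.03,0],[0,0.03,0],[0,0.03,0],[0,0.03,0],[0,0.03,0],[0,0.03,0],[0,0.03,0]],"delta_rot":[[0,0,0],[0,0,0],[0,0,0],[0,0,0],[0,0,0],[0,0,0],[0,0,0],[0,0,0]],"hand":[2,2,2,2,2,2,2,2]}'; python3 - <<'E'
from m2 import *
s=read_state(); p=toT(s['position'])[0]; print(p); sh=p[0]-137.4
print(look('wrist','w10',sh),look('top','t10',sh-3))
E
python3 -m creep '{"translation":[[0,0,0],[0,0,0],[0,0,0]],"delta_rot":[[0,0,0],[0,0,0],[0,0,0]],"hand":[2,2,2]}'
```

```text
clock: 15.5
position: [510.8, 239.7, 5.8]
ee_rot: [0.999, -0.048, -0.0, 0.002]
contact_force: [5.5, -10.3, 0.9]
gripper_width: 22.4
grasp_force: 59.4
[185.40273813  -0.63422368   5.82595116]
{'mark': np.float64(49.29), 'ptr': np.float64(48.83), 'short': np.float64(-0.47), 'q': (193, 220, np.float64(1.8))} {'mark': np.float64(45.78), 'ptr': np.float64(46.26), 'short': np.float64(0.48), 'q': (108, 132, np.float64(1.1))}
clock: 15.98
position: [510.8, 239.7, 5.8]
ee_rot: [0.999, -0.048, -0.0, 0.002]
contact_force: [5.7, -9.5, 2.4]
gripper_width: 22.6
grasp_force: 59.4
```

```bash
for i in 1; do :; done; python3 -m creep '{"translation":[[0,-0.2,0],[0,-0.4,0],[-0.1,-0.6,0],[-0.1,-0.8,0],[-0.1,-1,0],[-0.1,-1.2,0],[-0.1,-1.4,0],[-0.2,-1.6,0]],"delta_rot":[[0,0,0],[0,0,0],[0,0,0],[0,0,0],[0,0,0],[0,0,0],[0,0,0],[0,0,0]],"hand":[2,2,2,2,2,2,2,2]}'; python3 -m creep '{"translation":[[0,-0.2,0],[0,-0.4,0],[0,-0.6,0],[0,-0.8,0],[-0.1,-1,0],[-0.1,-1.2,0],[-0.1,-1.4,0],[-0.1,-1.6,0]],"delta_rot":[[0,0,0],[0,0,0],[0,0,0],[0,0,0],[0,0,0],[0,0,0],[0,0,0],[0,0,0]],"hand":[2,2,2,2,2,2,2,2]}'; python3 -m creep '{"translation":[[0,-0.2,0],[0,-0.4,0],[-0.1,-0.6,0],[-0.1,-0.8,0],[-0.1,-1,0],[-0.1,-1.2,0],[-0.1,-1.4,0],[-0.2,-1.6,0]],"delta_rot":[[0,0,0],[0,0,0],[0,0,0],[0,0,0],[0,0,0],[0,0,0],[0,0,0],[0,0,0]],"hand":[2,2,2,2,2,2,2,2]}'; python3 - <<'E'
from m2 import *
s=read_state(); p=toT(s['position'])[0]; print(p,s['contact_force']); sh=p[0]-137.4
print(look('wrist','w11',sh),look('top','t11',sh-3))
E
```

```text
clock: 16.98
position: [509.5, 225.4, 5.9]
ee_rot: [0.999, -0.048, 0.0, 0.0]
contact_force: [6.3, -4.7, -2.4]
gripper_width: 22.7
grasp_force: 58.9
clock: 17.98
position: [508.0, 210.2, 5.9]
ee_rot: [0.999, -0.048, 0.0, -0.0]
contact_force: [2.7, -2.8, -1.2]
gripper_width: 22.3
grasp_force: 59.0
clock: 18.98
position: [506.4, 194.2, 5.9]
ee_rot: [0.999, -0.048, 0.001, -0.0]
contact_force: [6.1, 0.7, -4.7]
gripper_width: 22.7
grasp_force: 58.9
[139.62824081  -0.74288098   5.93696958] [ 6.07032733  0.65326314 -4.74615302]
{'mark': np.float64(3.49), 'ptr': np.float64(44.8), 'short': np.float64(41.31), 'q': (189, 192, np.float64(1.5))} {'mark': np.float64(-0.15), 'ptr': np.float64(42.31), 'short': np.float64(42.47), 'q': (118, 141, np.float64(1.1))}
```

The pointer is at zero again, matching its starting readings. Now I'll release, lift clear and check.

```bash
python3 -m creep '{"translation":[[0,0,0],[0,0,0],[0,0,0],[0,0,0],[0,0,3],[0,0,7],[0,0,12],[0,0,16]],"delta_rot":[[0,0,0],[0,0,0],[0,0,0],[0,0,0],[0,0,0],[0,0,0],[0,0,0],[0,0,0]],"hand":[5,5,5,5,5,5,5,5]}';python3 -m creep '{"translation":[[-2,-2,0],[-4,-4,0],[-6,-7,0],[-7,-10,0],[-7,-10,0],[-7,-10,0]],"delta_rot":[[0,0,0],[0,0,0],[0,0,0],[0,0,0],[0,0,0],[0,0,0]],"hand":[5,5,5,5,5,5]}'; python3 - <<'E'
from m2 import *
print(look('wrist','w12',2),look('top','t12',0))
c,im,d=load('w12'); h=cv2.cvtColor(im,cv2.COLOR_RGB2HSV)
m=(h[...,0]>22)&(h[...,0]<34)&(h[...,1]>150)&(np.arange(640)[None]>450)&(np.arange(480)[:,None]>80); ys,xs=np.nonzero(m); P=toT(deep(c,np.c_[xs,ys],d[ys,xs])); print(P.min(0),P.max(0),read_state()['contact_force'])
E
```

```text
clock: 20.08
position: [505.8, 194.0, 168.1]
ee_rot: [0.999, -0.048, 0.001, -0.0]
contact_force: [1.4, 0.8, -0.7]
gripper_width: 50.2
grasp_force: 0.0
clock: 20.82
position: [436.1, 94.2, 166.2]
ee_rot: [0.999, -0.048, 0.0, -0.0]
contact_force: [0.3, 0.1, -1.1]
gripper_width: 50.1
grasp_force: 0.0
{'mark': np.float64(1.34), 'ptr': np.float64(43.68), 'short': np.float64(42.34), 'q': (157, 159, np.float64(0.9))} {'mark': np.float64(-0.14), 'ptr': np.float64(34.54), 'short': np.float64(34.68), 'q': (124, 40, np.float64(2.3))}
[-144.50311645  -21.07965398    0.15988893] [ 33.27356155 104.88606801 349.01056151] [-0.3341821   0.30247616  0.34904376]
```

View pics/w12.png

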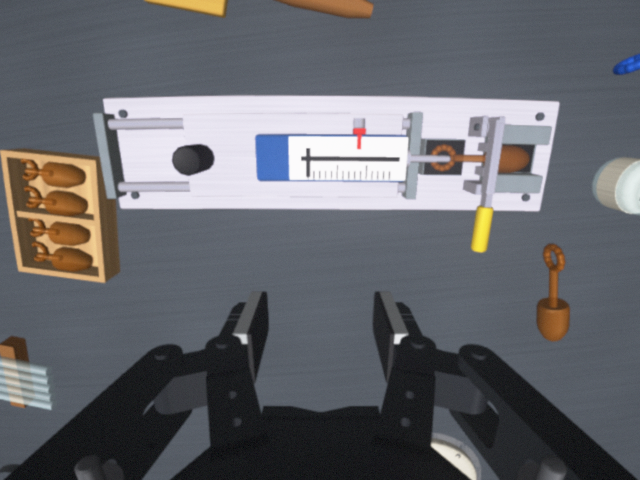

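The pointer is at zero (308,160), 42.3 mm from the mark. The lever is shut with its handle at (482,228), the drop is clamped in the cradle at (510,158), and the tray and jar are undisturbed.

```bash
python3 -c "from bench import job_done; print(job_done())"
```

```text
the job is handed in; nothing more can be done
None
```

The proof-load is done and handed in: lever shut first, pointer held within about 0.5 mm of the red mark (about 42.5 mm) for about 1.6 s, then eased back to zero over 3 s, with the drop still clamped and nothing around the tester touched.

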